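Shut and lock a child-proof cutlery box

TASK

Lock the child-proof cutlery box: with closed fingertips press its spring bar down and, while it is held down, push the lid's upright tab along the bar past the catch tooth until the lid is fully shut. Then let the bar come back up so that its tooth locks the lid, and move clear. Only press and push: do not pinch the tab or grip anything, and leave the other things on the drainboard where they are.

Things in the scene. Friction and masses are not known exactly. Their poses are not given: they have to be found in the camera images.
- cutlery_box: Low wooden box fixed to the surface, 220 x 110 mm, 62 mm high at its rails, cutlery inside, sliding lid. Origin: centre of the underside, on the surface. x runs along the box in the direction in which the lid CLOSES; z is up. On its +y side (the long side toward the robot) lies the steel press bar of the spring catch, over a 6 mm foot plate that reaches to y = 114 mm, x = +-105 mm.
- lid (a joint): Opening of the lid, m: 0 fully shut, 0.05 to 0.085 at the start, 0.095 its end stop. Opening moves lid and tab toward the box's -x; push the tab toward +x to shut it. It slides with about 1.5 N of friction and stays where it is left. Its foot meets the unpressed catch tooth at about 0.023 and is clear beyond the tooth below about 0.003.
- tab_push (a point): Point on the rear (-x) face of the upright steel tab of the lid: the face to push, toward the box's +x. In the box frame it lies at x = 54 mm minus the lid reading, y = 89 mm, 75 mm above the surface. The tab stands over the bar, y = 60 to 112 mm, 64 to 85 mm above the surface, 8 mm thick in x, with a rubber bumper on its other side. Axes as the box.
- tab_bumper: Rubber bumper, 4 x 46 x 16 mm, on the front (+x) face of the tab, origin at its centre. Pushing on the tab's rear face never touches it; pinching the tab does.
- catch_bar (a joint): How far the bar is pressed down, m: 0 up (sprung), 0.018 the bottom stop. The spring gives about 4 N at the top of the stroke, 8 N at 14 mm, 9 N at 18 mm; the bar moves straight down wherever it is pressed and springs up when let go.
- bar_top (a point): Middle of the bar's free pressing strip, on its top face; goes down with the bar. Unpressed it is 56 mm above the surface, at x = 0, y = 89 mm of the box. The bar is flat and 200 mm long (x = -100 to +100 mm); the strip free for the fingertips runs y = 66 to 112 mm. Axes as the box.
- tin: Bystander: round food tin, 58 mm across, 72 mm high, standing past the shut end of the box. Origin: centre of its underside.
- shaker: Bystander: glass salt shaker, 44 mm across, 90 mm high, standing behind the box. Origin: centre of its underside.
- honey: Bystander: honey jar with dark lid, 65 mm across, 86 mm high, at the right. Origin: centre of its underside.
- opener: Bystander: bottle opener with blue handle, 174 x 41 x 20 mm, lying at the right front. Origin: centre of its underside.
- lid_foot (a point): Middle of the underside of the lid's foot, 51 mm above the surface: a block under the tab's inner end, 12 mm long in x, y = 57 to 65 mm of the box, that runs against the catch tooth. Moves with the lid (box x = 60 mm minus the lid reading).
- tooth_top (a point): Middle of the top of the catch tooth, 62 mm above the surface when unpressed, at x = 47 mm, y = 61 mm of the box. The tooth is 8 x 8 mm, stands 6 mm above the bar's top at its inner edge, beside the pressing strip, and is part of the bar. The foot passes over it only while the bar is held at least 11 mm down.
- herbs: Bystander: spice jar with green cap, 40 mm across, 106 mm high, standing behind the box. Origin: centre of its underside.

How it is judged (in metres and radians):
On the way:
1. the fingers hold the spring bar down while the lid's foot passes over the catch tooth (value of joint catch_bar above 0.0095 m and contact force between the fingers and catch_bar above 0.5 N and value of joint lid between 0.004 and 0.0215 m), for 0.03 s.
At the end, for the whole second after the job is handed in: The lid is fully shut (reading under 4 mm), at rest, and the bar has sprung back up (pressed less than 3 mm), so that its tooth stands behind the foot and locks the lid (value of joint lid below 0.004 m and value of joint catch_bar below 0.003 m and velocity of joint lid below 0.01 m/s); the robot touches nothing.
It fails at once if the tab is pinched (the fingers press on the bumper on its front) (contact force between the fingers and tab_bumper above 2 N).
It fails at once if a bystander is lifted, carried or shoved more than 20 mm (distance of any of tin, shaker, honey, herbs, opener from where it was at the start of the episode above 0.02 m).
It also fails if it takes over 32 s, if anything falls off the work surface, if the arm or the gripper's body presses on something with over 40 N, if the wrist force passes 120 N, or if a joint passes its speed limit or range.

ROBOT

A 6-joint arm with a two-finger parallel gripper is mounted at the origin on a cart in front of the work surface, level with it; the furniture and walls round the work are solid. World frame = base frame: x ahead of the robot, y to its left, z up, the work surface at z = 0. Lengths are in mm, angles in degrees, forces in N, time in s.
With the tool pointing down it reaches from about 350 to 850 mm from the base axis. Payload 8.1 kg.
Tool frame: the origin (TCP) lies where the fingers leave the gripper's body, on its centre line; the fingertips stand 73 mm ahead of it and the grasp point (between the pads) lies 54 mm ahead of it; z points along the fingers, y is the line along which they close (so a half turn about z gives the same grasp; the last joint's range is limited). The gripper opens to 85 mm and grips with 20 to 120 N. Pads are 22 mm wide; open, the fingers measure 114 mm over their backs; the gripper's body (76 mm by 85 mm) begins 54 mm behind the grasp point. The pads swing forward as they close: fully open they stand 13 mm farther back than shut.
Start: joints at [72.055, 7.471, 85.268, -0, 87.261, -4.893], TCP at [135.479, 584.51, 303.892] pointing down, gripper open.
Joint ranges: [-169.43, 169.43], [-51.17, 129.36], [1.28, 143.12], [-76.62, 256.62], [0, 156.53], [-152.29, 152.29]. Speed limits (degrees/s): [136.94, 136.94, 159.86, 180, 180, 180].

INTERFACE

Orientations are given as [roll, pitch, yaw] about the fixed x, y, z axes, in that order (R = Rz(yaw) Ry(pitch) Rx(roll)).
In Python, from bench import sense, optics, r gives the robot as it stands.
- The arm moves only by the tool servo_tool, never from a script. Its argument "plan" is a list that holds one entry, the list of rows, each a list of 5 numbers: the shift along the world's x, y, z in m, then the turn about the world's z in degrees, then the finger opening in m, from 0 to 0.0854. A call has 1 to 10 rows; each row shifts and turns the commanded pose from where the row before left it; what a row does not reach is not made up. A row lasts 1/10 s, in which the tool goes at most 50 mm and 8.59 degrees, less where a joint would pass 70% of its speed; a pose out of reach is approached as far as the arm can. A call is refused whole if a number of a shift passes 0.05 or a number of a turn 8.59, either way. A call with a gripper value outside its range is refused whole. The fingers move at their own pace and stop on an object; "force" is the grip in N (left out, the last holds). Time passes only in rows, so rows that do not move let the fingers close. It gives the time, the measured TCP pose, the force, the opening and the grip force at its end, in the units of the state.
- sense(): the state, without advancing time (a new reading comes with each control period).
- optics.snapshot(name): name is "side" or "top"; returns a dict with "frame" (400x640x3 uint8, blue, green, red), "fx", "fy", "cx", "cy" (pixels), "cam_to_world" (4x4, takes a point from camera to world coordinates). Camera axes: x right, y down, z forward; pixel columns grow to the right and rows downward; lengths in mm; the calibration is good to about 2 mm. A picture is of the moment at which its call begins. There is no depth.
- r.hand_in(): hands the job in; it is judged then, once.
The state is a dict: "time": time; "joint_pos": joint angles; "qd": joint speeds; "joint_efforts": joint torques, N m; "tool_pos": TCP position; "tcp_rot": TCP orientation; "ft_force": force on the tool from outside, world axes, zero at the start; "wrist_torque": the same for the moment, N m; "finger_gap": finger opening in mm; "grip_force": force on a finger pad.
Only numpy, scipy, OpenCV 4.12 (cv2) and the standard library are available. Lean on these libraries where they do the work, as an engineer would, in place of code of your own. Each camera call takes 0.05 s, during which the arm holds its last target. There are 200 camera calls.

## Working session

There is one attempt and no reset: what is moved stays moved. The work goes in short steps, Python scripts to look and compute and a tool call to move; the robot and the scene stay as the last step left them, time stands still between calls to the robot, and variables do not carry over. Pictures are saved under pics/ and viewed, at most 10 in all, crops included, and the job is handed in when it is done.

Besides the shell and the picture viewer there is one more tool, called after ">>>" by a JSON object that holds its "method" and its "body". servo_tool: Moves the arm, as the interface text tells. Its arguments: {"type":"object","properties":{"plan":{"type":"array"},"force":{"type":"number"}},"required":["plan"]}

```bash
mkdir -p pics; ls; python3 - <<'E'
from bench import sense, optics, r
import cv2,pickle
for n in("side","top"):
    s=optics.snapshot(n); pickle.dump(s,open(n+".pkl","wb")); cv2.imwrite(f"pics/{n}0.png",s["frame"]); print(n,s["fx"],s["cx"],s["cy"],s["cam_to_world"])
print(sense())
E
```

```text
pics
side 366.9652791325475 320.06197937263903 201.24923265684708 [[-9.95936392e-01 -3.34557084e-02  8.36147038e-02  4.61662138e+02]
 [-8.96880451e-02  4.52680976e-01 -8.87150488e-01  8.37577193e+02]
 [-8.17053766e-03 -8.91044696e-01 -4.53842035e-01  5.20748542e+02]
 [ 0.00000000e+00  0.00000000e+00  0.00000000e+00  1.00000000e+00]]
top 442.42025136039274 318.83317958643255 193.85430318706787 [[-5.86431397e-04 -9.93985342e-01  1.09511626e-01  3.95763903e+02]
 [-9.99792932e-01  2.81034104e-03  2.01542787e-02 -7.95906607e+01]
 [-2.03408226e-02 -1.09477131e-01 -9.93781167e-01  1.18268498e+03]
 [ 0.00000000e+00  0.00000000e+00  0.00000000e+00  1.00000000e+00]]
{'time': 0.1, 'joint_pos': array([ 7.20551827e+01,  7.51304441e+00,  8.53234393e+01, -6.07441508e-04,
        8.72604083e+01, -4.89217384e+00]), 'qd': array([-0.12260918, -0.08398065, -0.16619075, -0.11907066, -0.04571647,
       -0.05014361]), 'joint_efforts': array([ 1.70041203e-03, -5.70953608e+01, -5.01943731e+01, -2.01171160e-04,
        8.13323655e-03,  1.39509720e-05]), 'tool_pos': array([135.36543749, 584.15062299, 302.92178925]), 'tcp_rot': array([-1.79903409e+02, -7.65853380e-03,  1.66947380e+02]), 'ft_force': array([ 0.08997485,  0.39355901, -0.11324795]), 'wrist_torque': array([-0.03718361,  0.03311839,  0.01575851]), 'grip_force': 0.0, 'finger_gap': 85.1924901091189}
```

View pics/top0.png

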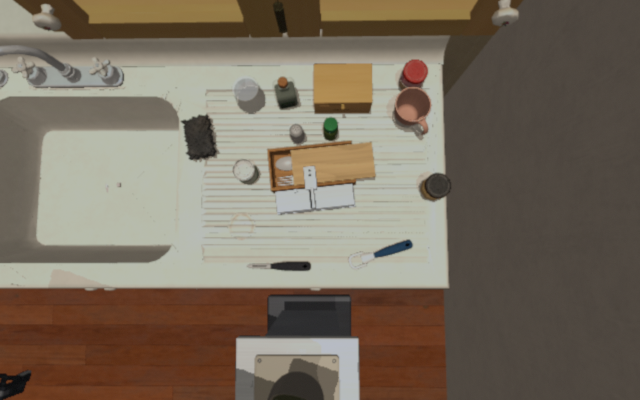

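View pics/side0.png

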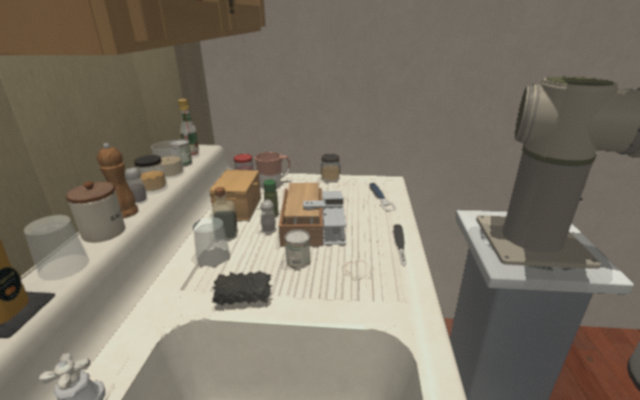

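The top view shows the box centred near (315,165). Its lid projects to the right at (345,163), the steel bar lies at about (315,199) and the tab at about (310,180). The lid closes to the left in the image, which is world +y. The tin is at (245,171). The side view agrees.

```bash
python3 - <<'E'
import cv2,pickle
f=pickle.load(open("top.pkl","rb"))["frame"][135:220,255:385]
cv2.imwrite("pics/topc.png",cv2.resize(f,None,fx=6,fy=6,interpolation=cv2.INTER_CUBIC))
f=pickle.load(open("side.pkl","rb"))["frame"][170:260,260:360]
cv2.imwrite("pics/sidec.png",cv2.resize(f,None,fx=6,fy=6,interpolation=cv2.INTER_CUBIC))
E
```

```text
(no output)
```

View pics/topc.png

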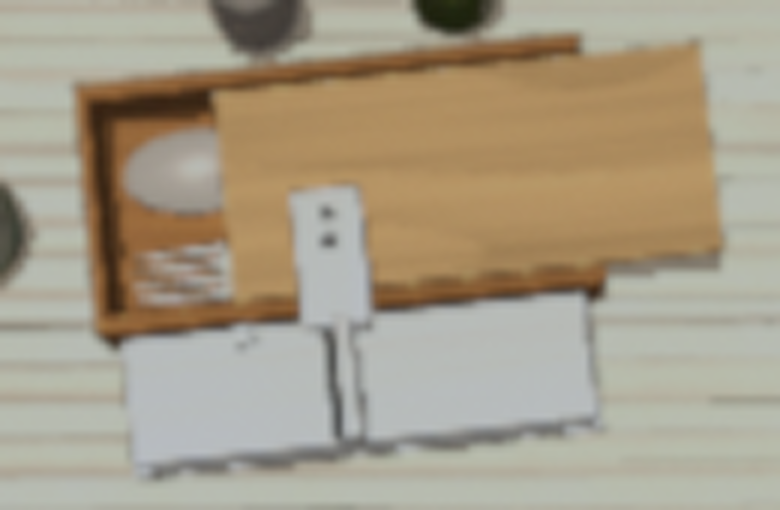

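View pics/sidec.png

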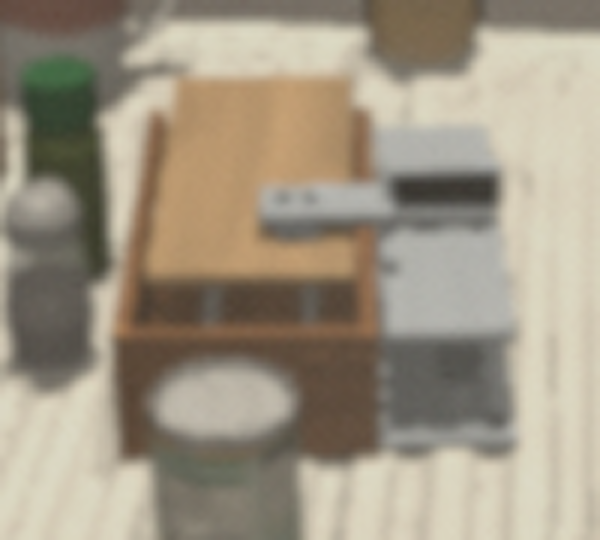

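The crops show the rail corners at about (78,88), (578,38), (100,335) and (603,280) in the top crop. The outer bar corners are at (136,466) and (599,420). The tab's top edge runs from (343,322) to (352,438), with the dark bumper on its left, which is the shut side.

```bash
cat > h.py <<'E'
import numpy as np
def ray(s,u,v,z):
    T=s["cam_to_world"];d=T[:3,:3]@[(u-s["cx"])/s["fx"],(v-s["cy"])/s["fy"],1]
    o=T[:3,3];return o+d*(z-o[2])/d[2]
E
python3 - <<'E'
import pickle,numpy as np
from h import ray
s=pickle.load(open("top.pkl","rb"))
P=lambda x,y,z:ray(s,255+(x+.5)/6-.5,135+(y+.5)/6-.5,z)[:2]
S=pickle.load(open("side.pkl","rb"))
Q=lambda x,y,z:ray(S,260+(x+.5)/6-.5,170+(y+.5)/6-.5,z)[:2]
box=[(110,-55),(-110,-55),(110,55),(-110,55),(100,112),(-100,112)]
W=np.array([P(78,88,62),P(578,38,62),P(100,332,62),P(603,278,62),P(136,466,56),P(599,420,56)])
B=np.array(box,float)
def fit(B,W):
    b=B-B.mean(0);w=W-W.mean(0)
    a=np.arctan2((b[:,0]*w[:,1]-b[:,1]*w[:,0]).sum(),(b*w).sum())
    R=np.array([[np.cos(a),-np.sin(a)],[np.sin(a),np.cos(a)]]);t=W.mean(0)-R@B.mean(0);return a,R,t
a,R,t=fit(B,W)
print("yaw",np.degrees(a),"t",t);print((W-t)@R-B)
for n,p in dict(tabtopR1=P(352,325,85),tabtopR2=P(364,438,85),tabL=P(343,438,85),fr=P(335,440,75)).items(): print(n,(p-t)@R)
W2=[Q(118,332,62),Q(380,332,62),Q(513,333,56),Q(497,165,85),Q(488,130,85)]
for p in W2: print("side",(p-t)@R)
print("tin rim",[(P(x,y,0)) for x,y in((0,0),)])
E
```

```text
yaw 95.74431881019422 t [593.64017654 -37.3895975 ]
[[-1.86153107  1.97236229]
 [ 1.91675351  2.8129203 ]
 [-1.89770112 -1.6455228 ]
 [ 2.6541597  -2.57857115]
 [-1.37827866 -0.59316544]
 [ 0.56659763  0.0319768 ]]
tabtopR1 [ 0.45545462 64.31243212]
tabtopR2 [  0.19055402 111.80358605]
tabL [  8.85935122 110.91236563]
fr [ 12.55814634 110.58329917]
side [108.15344388 -51.87463039]
side [110.74309125  55.04620322]
side [102.76503138 109.96578998]
side [  5.29094017 109.11710669]
side [-31.06516687 107.32757933]
tin rim [array([689.88519467, 120.28326596])]
```

The fit residuals are under 3 mm and the side view agrees. Box yaw is 95.7° at (593.6, -37.4). The tab's rear face is at box x≈0, so the lid is open about 54 mm. I'll turn the tool's x axis along box x, close the fingers, and go above box (-30, 89), which is world (508, -76).

>>> {"method": "servo_tool", "body": {"plan": [[[0.0186,-0.033,0,-3.56,0],[0.0186,-0.033,0,-3.56,0],[0.0186,-0.033,0,-3.56,0],[0.0186,-0.033,0,-3.56,0],[0.0186,-0.033,0,-3.56,0],[0.0186,-0.033,0,-3.56,0],[0.0186,-0.033,0,-3.56,0],[0.0186,-0.033,0,-3.56,0],[0.0186,-0.033,0,-3.56,0],[0.0186,-0.033,0,-3.56,0]]], "force": 20}}

```text
time: 1.1
tool_pos: [321.7, 253.0, 303.6]
tcp_rot: [-180.0, -0.0, 131.2]
ft_force: [1.4, 0.6, 1.0]
finger_gap: -0.0
grip_force: 0.0
```

>>> {"method": "servo_tool", "body": {"plan": [[[0.0186,-0.033,0,-3.56,0],[0.0186,-0.033,0,-3.56,0],[0.0186,-0.033,0,-3.56,0],[0.0186,-0.033,0,-3.56,0],[0.0186,-0.033,0,-3.56,0],[0.0186,-0.033,0,-3.56,0],[0.0186,-0.033,0,-3.56,0],[0.0186,-0.033,0,-3.56,0],[0.0186,-0.033,0,-3.56,0],[0.0186,-0.033,0,-3.56,0]]]}}

```text
time: 2.1
tool_pos: [507.8, -77.0, 303.4]
tcp_rot: [-180.0, -0.0, 95.6]
ft_force: [0.7, -0.6, 0.2]
finger_gap: -0.5
grip_force: 0.0
```

>>> {"method": "servo_tool", "body": {"plan": [[[0,0,-0.03,0,0],[0,0,-0.03,0,0],[0,0,-0.03,0,0],[0,0,-0.03,0,0],[0,0,0,0,0],[0,0,0,0,0]]]}}

```text
time: 2.7
tool_pos: [507.1, -75.4, 183.8]
tcp_rot: [-179.9, -0.0, 95.7]
ft_force: [-0.5, 0.4, 0.2]
finger_gap: -0.1
grip_force: 0.0
```

```bash
python3 - <<'E'
from bench import optics
import cv2,numpy as np
a=optics.snapshot("side")["frame"][110:260,250:400]; b=optics.snapshot("top")["frame"][110:260,240:390]
cv2.imwrite("pics/near.png",cv2.resize(np.hstack([a,b]),(800,400),interpolation=cv2.INTER_CUBIC))
E
```

```text
(no output)
```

View pics/near.png

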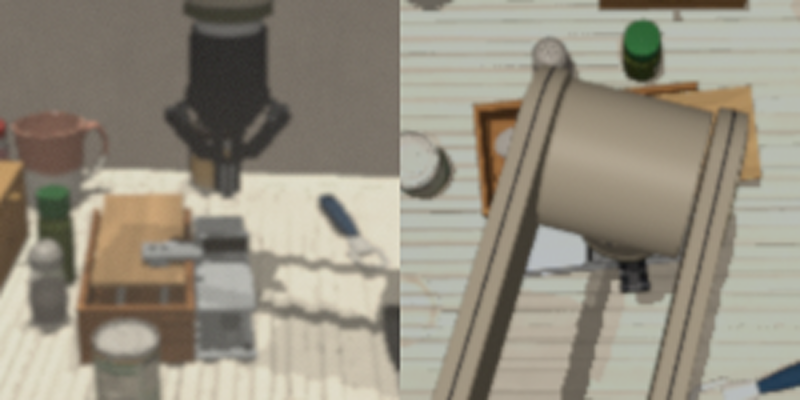

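The side view shows the closed tips at (228,192), above the bar strip and behind the tab. I'll go down until they touch the bar.

>>> {"method": "servo_tool", "body": {"plan": [[[0,0,-0.02,0,0],[0,0,-0.02,0,0],[0,0,-0.01,0,0],[0,0,-0.005,0,0],[0,0,-0.004,0,0],[0,0,0,0,0],[0,0,0,0,0]]]}}

```text
time: 3.5
tool_pos: [508.0, -75.6, 126.0]
tcp_rot: [179.9, 0.0, 95.8]
ft_force: [-3.8, 0.5, 3.3]
finger_gap: 0.0
grip_force: 2.3
```

>>> {"method": "servo_tool", "body": {"plan": [[[0,0,-0.005,0,0],[0,0,-0.005,0,0],[0,0,-0.001,0,0],[0,0,0,0,0],[0,0,0,0,0]]]}}

```text
time: 4.0
tool_pos: [508.5, -75.7, 115.4]
tcp_rot: [179.9, 0.0, 95.8]
ft_force: [-2.4, 0.5, 7.4]
finger_gap: 0.3
grip_force: 3.9
```

Depth is about 13.6 mm at 7.4 N, which matches the spring. Now I'll push along box +x, going 1 mm deeper.

>>> {"method": "servo_tool", "body": {"plan": [[[0,0,-0.001,0,0],[-0.0005,0.005,0,0,0],[-0.0005,0.005,0,0,0],[-0.0005,0.005,0,0,0],[-0.0005,0.005,0,0,0],[-0.0005,0.005,0,0,0],[-0.0005,0.005,0,0,0],[0,0,0,0,0]]]}}

```text
time: 4.8
tool_pos: [506.6, -46.3, 115.2]
tcp_rot: [179.7, 0.2, 95.8]
ft_force: [1.0, -2.6, 8.2]
finger_gap: -0.0
grip_force: 3.9
```

>>> {"method": "servo_tool", "body": {"plan": [[[-0.0005,0.005,-0.001,0,0],[-0.0005,0.005,0,0,0],[-0.0005,0.005,0,0,0],[-0.0005,0.005,0,0,0],[-0.0005,0.005,0,0,0],[-0.0005,0.005,0,0,0],[0,0,0,0,0]]]}}

```text
time: 5.5
tool_pos: [503.7, -16.3, 114.3]
tcp_rot: [179.7, 0.2, 95.8]
ft_force: [0.1, -3.6, 8.4]
finger_gap: 0.1
grip_force: 4.1
```

Finger centre is at box x≈30, with about 13 mm left before the tab is shut. I'll continue in small steps and watch the force.

>>> {"method": "servo_tool", "body": {"plan": [[[-0.0003,0.003,0,0,0],[-0.0003,0.003,0,0,0],[-0.0003,0.003,0,0,0],[0,0,0,0,0]]]}}

```text
time: 5.9
tool_pos: [502.8, -7.5, 114.3]
tcp_rot: [179.7, 0.2, 95.7]
ft_force: [0.1, -5.3, 7.6]
finger_gap: 0.1
grip_force: 4.1
```

>>> {"method": "servo_tool", "body": {"plan": [[[-0.0002,0.002,0,0,0],[-0.0002,0.002,0,0,0],[0,0,0,0,0]]]}}

```text
time: 6.2
tool_pos: [502.7, -6.1, 114.4]
tcp_rot: [179.7, 0.4, 95.7]
ft_force: [1.3, -21.3, 6.8]
finger_gap: -0.2
grip_force: 4.0
```

>>> {"method": "servo_tool", "body": {"plan": [[[-0.0002,0.002,0,0,0],[0,0,0,0,0]]]}}

```text
time: 6.4
tool_pos: [502.7, -5.6, 114.5]
tcp_rot: [179.7, 0.6, 95.7]
ft_force: [3.3, -30.2, 5.5]
finger_gap: -0.4
grip_force: 4.0
```

The force rose sharply at y≈-6, which is centre at box x≈40. That is far beyond the tooth stop, so it is the shut end stop. I'll back off while still pressing and look before releasing.

>>> {"method": "servo_tool", "body": {"plan": [[[0.0005,-0.005,0,0,0],[0.0005,-0.005,0,0,0],[0,0,0,0,0]]]}}

```text
time: 6.7
tool_pos: [502.9, -10.8, 114.0]
tcp_rot: [179.7, 0.0, 95.7]
ft_force: [0.7, 1.6, 8.5]
finger_gap: 0.2
grip_force: 4.1
```

```bash
python3 - <<'E'
from bench import optics
import cv2,numpy as np
a=optics.snapshot("side")["frame"][150:260,260:370]
cv2.imwrite("pics/shut.png",cv2.resize(a,(600,600),interpolation=cv2.INTER_CUBIC))
E
```

```text
(no output)
```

View pics/shut.png

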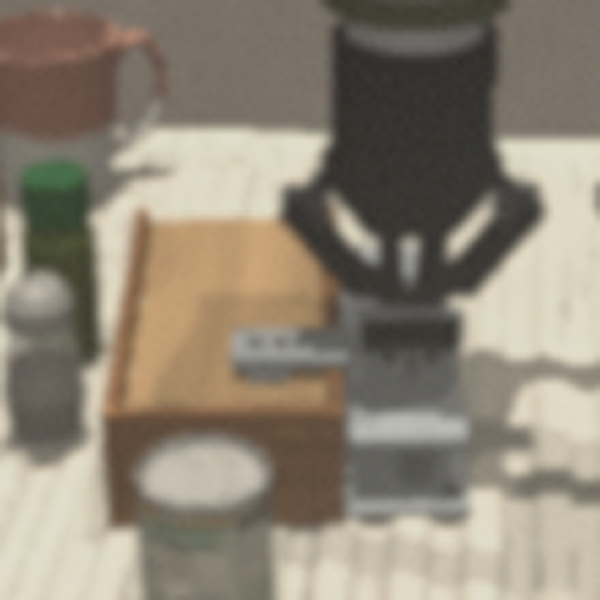

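The lid's near edge at (225,408) is flush with the box's shut end, and the bar is still pressed. I'll lift straight up to release it.

>>> {"method": "servo_tool", "body": {"plan": [[[0,0,0.008,0,0],[0,0,0.01,0,0],[0,0,0.02,0,0],[0,0,0.04,0,0],[0,0,0.04,0,0],[-0.02,-0.03,0.03,0,0],[-0.02,-0.04,0.02,0,0],[-0.02,-0.04,0,0,0],[-0.02,-0.04,0,0,0],[0,-0.04,0,0,0]]]}}

```text
time: 7.75
tool_pos: [419.2, -201.8, 280.7]
tcp_rot: [180.0, 0.0, 95.7]
ft_force: [1.2, -0.6, -0.5]
finger_gap: 0.1
grip_force: 0.0
```

>>> {"method": "servo_tool", "body": {"plan": [[[-0.02,-0.04,0,0,0],[-0.02,-0.04,0,0,0],[0,-0.04,0,0,0],[0,-0.04,0,0,0],[0,0,0,0,0],[0,0,0,0,0]]]}}

```text
time: 8.35
tool_pos: [380.5, -361.0, 279.7]
tcp_rot: [-180.0, -0.1, 95.6]
ft_force: [-0.4, 0.0, 0.3]
finger_gap: 0.0
grip_force: 0.0
```

```bash
python3 - <<'E'
from bench import optics
import cv2,numpy as np
a=optics.snapshot("side")["frame"][165:255,260:360]; b=optics.snapshot("top")["frame"][130:220,260:360]
cv2.imwrite("pics/end.png",cv2.resize(np.hstack([a,b]),(800,360),interpolation=cv2.INTER_CUBIC))
E
```

```text
(no output)
```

View pics/end.png

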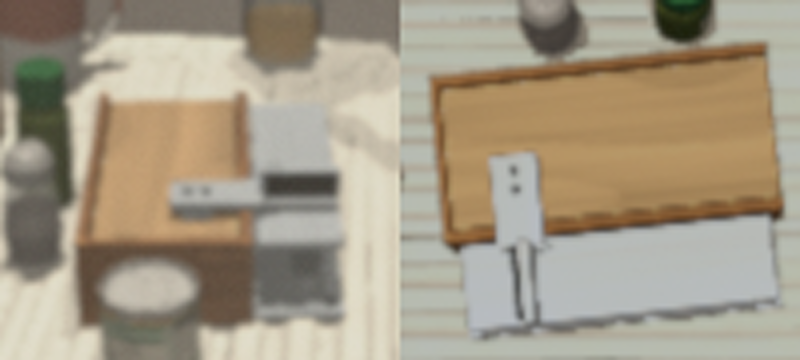

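The lid fills the box from end to end. The bar's edge at (297,240) is level with where it stood unpressed, and the bystanders are in place. I'll hand in.

```bash
python3 -c "
from bench import r
print(r.hand_in())"
```

```text
the job is handed in; nothing more can be done
None
```

The cutlery box is locked: the lid is fully shut, the bar has sprung back up, and the arm is clear with the other things where they were. I handed the job in at about 8.5 s; no verdict came back.

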